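# Seat the white tube sensor in the V-jig on the discharge test bench

## Robot

A 6-joint arm with a two-finger parallel gripper is mounted at the origin on the work surface. World frame = base frame: x ahead of the robot, y to its left, z up, the work surface at z = 0. Lengths are in mm, angles in degrees, forces in N, time in s.
With the tool pointing down it reaches from about 325 to 925 mm from the base axis. Payload 3.1 kg.
Tool frame: the origin (TCP) lies at the very end of the fingers, on their centre line; the grasp point (between the pads) lies grasp_offset behind it (grasp_offset is the distance from the TCP to the grasp point, in mm); z points along the fingers, y is the line along which they close (so a half turn about z gives the same grasp; the last joint's range is limited). The gripper opens to 85 mm and grips with 20 to 120 N. Pads are 22 mm wide; open, the fingers measure 114 mm over their backs; the gripper's body (76 mm by 85 mm) begins 54 mm behind the grasp point. The pads swing forward as they close: fully open they stand 13 mm farther back than shut.
Start: joints at [57.972, 12.427, 92.441, -0, 75.132, -6.429], TCP at [270.035, 563.667, 231.3] pointing down, gripper open.
Joint ranges: [-157.48, 157.48], [-44.54, 120.13], [17.64, 146.25], [-64.5, 244.5], [7.68, 150.69], [-147.95, 147.95]. Speed limits (degrees/s): [159.86, 159.86, 180, 180, 180, 180].

## Interface

Orientations are given as [roll, pitch, yaw] about the fixed x, y, z axes, in that order (R = Rz(yaw) Ry(pitch) Rx(roll)).
In Python, from station import * gives the robot as it stands. Calls block until the motion is done:
- goto(position, orientation): joint-space move of the TCP to a pose.
- move_l(position, attitude=None, speed=150): straight line of the TCP; attitude=None keeps the orientation; speed is the mean speed in mm/s.
- move_j(angles): joint-space move.
- grip(opening, squeeze=None): finger opening in mm; squeeze is the grip in N (None keeps the last); returns when the fingers have stopped.
- wait(seconds).
- solve_ik(position, orientation): joint angles nearest the present ones, or None.
- get_obs(): the state.
- get_image(name): name is "side" or "top"; returns the picture (384x512x3 uint8, red, green, blue); there is no depth.
- get_calibration(name): a dict with "fx", "fy", "cx", "cy" (pixels), "D" ([k1, k2, p1, p2, k3] as OpenCV has them; the pictures are not rectified), "R" (3x3) and "t" (3): a world point X has camera coordinates R X + t. Camera axes: x right, y down, z forward; pixel columns grow to the right and rows downward; lengths in mm; the calibration is good to about 2 mm. A picture is of the moment at which its call begins. get_calibration takes no time and is no camera call.
A pose or a line that the arm cannot do raises Unreachable and nothing moves.
- sign_off(): hands the job in; it is judged then, once.
Trained networks look in the newest picture that a camera, given by its name, has taken for a name from the list of things; names that differ only in an ending like _2 or _b are one class to them, and where a whole thing is asked for, a point or a joint stands for the part that bears it (a point fixed in the world has none). Each returns a list of dicts, best first, with "score" (0 to 1); they miss things now and then, are a little off and sometimes report something else, mostly with a low value. They report only what shows in the picture. A call takes as long as a camera call. They do not tell look-alikes from the thing itself.
- spot_in(name, camera): "extent" ([centre column, centre row, width, height] in pixels, round what is visible of it).
- regions_of(name, camera): "region" (384x512 bool, what is visible of it) and "extent" ([centre column, centre row, width, height] in pixels, round what is visible of it).
The state is a dict: "t": time; "joint_pos": joint angles; "qvel": joint speeds; "effort": joint torques, N m; "tcp_pos": TCP position; "ee_rot": TCP orientation; "wrist_force": force on the tool from outside, world axes, zero at the start; "moment": the same for the moment, N m; "grip_width": finger opening in mm; "grip_force": force on a finger pad.
Only numpy, scipy, OpenCV 4.12 (cv2) and the standard library are available. Lean on these libraries where they do the work, as an engineer would, in place of code of your own. Each camera call takes 0.05 s, during which the arm holds its last target. There are 200 camera calls.

## Task

Take the white tube-shaped sensor out of the tray and lower it gently, without dropping it, into the orange V-supports of the test jig, so that it beds down in both Vs, about centred along the jig, ready to be clamped. Let go of it there, and leave the blue and the yellow sensor where they are in the tray.

Things in the scene. Friction and masses are not known exactly. Their poses are not given: they have to be found in the camera images.
- white_sensor: White plastic cylinder with black end caps, 36 mm dia, 140 mm long, about 0.22 kg, lying level. Origin mid-axis, x along the axis (y, z roll with it); either end may lead. Lies in a groove of a flat fixed grey tray (floor 8 mm above the table, so its axis is at 26 mm); three grooves 85 mm apart, a sensor in each. Groove ribs are hidden under the sensor: fingers can straddle its middle.
- v_jig: Fixed jig: grey base 90 x 230 x 12 mm, two orange 90-degree V-supports open upwards. Origin at table level midway between them; x along the V, z up. Supports 20 mm thick at x = -50 and +50 mm (80 mm gap for fingers), V bottom 25 mm and mouth 55 mm above the table, mouth 60 mm wide. A bedded sensor's axis is at y = 0, z = 50.5 mm. Open clamp, 70 mm high, at x = +106 to +170 mm: leave it.
- blue_sensor: Blue sensor with black end caps. Same shape and size as the white one (lying cylinder 36 mm in diameter, 140 mm long), lying in another groove of the same tray; origin at the middle of its axis, x along its axis. It stays where it is.
- yellow_sensor: Yellow sensor with black end caps. Same shape and size as the white one (lying cylinder 36 mm in diameter, 140 mm long), lying in another groove of the same tray; origin at the middle of its axis, x along its axis. It stays where it is.
There are look-alikes about, which are no part of the job. There is more than one size of the white_sensor; the one meant has the size given above.

How it is judged (in metres and radians):
At the end, for the whole second after the job is handed in: The white sensor rests still on the jig, bedded in both Vs: its middle within 18 mm of the jig's middle along the V axis, within 10 mm sideways and 6 mm in height of the bedded position, its axis within 10 degrees of the V axis; the blue and yellow sensors are within 30 mm of where they were (x of white_sensor in the frame of v_jig between -0.018 and 0.018 m and y of white_sensor in the frame of v_jig between -0.01 and 0.01 m and z of white_sensor in the frame of v_jig between 0.0445 and 0.0565 m and angle between the x axis of white_sensor and the x axis of v_jig, either way round below 0.175 rad and contact force between white_sensor and v_jig above 0.5 N and linear speed of white_sensor below 0.02 m/s and distance of each of blue_sensor, yellow_sensor from where it was at the start of the episode below 0.03 m); the robot touches nothing.
It fails at once if the white sensor is dropped (it moves faster than 0.5 m/s, a fall of about 13 mm, with no finger on it) (contact force between white_sensor and the fingers below 0.05 N and linear speed of white_sensor above 0.5 m/s).
It fails at once if the white sensor is pressed into the jig with more than 60 N (contact force between white_sensor and v_jig above 60 N).
It fails at once if the blue or the yellow sensor is displaced by more than 30 mm (distance of any of blue_sensor, yellow_sensor from where it was at the start of the episode above 0.03 m).
It also fails if it takes over 40 s, if anything falls off the work surface, if the arm or the gripper's body presses on something with over 40 N, if the wrist force passes 120 N, or if a joint passes its speed limit or range.

## Working session

There is one attempt and no reset: what is moved stays moved. The work goes in short steps, each a Python script; the robot and the scene stay as the last script left them, time stands still between calls to the robot, and variables do not carry over. Pictures are saved under pics/ and viewed, at most 10 in all, crops included, and the job is handed in when it is done.

```bash
mkdir -p pics
python3 - <<'E'
from station import *
import cv2,numpy as np
o=get_obs();print({k:np.round(v,2).tolist() for k,v in o.items()})
ims=[]
for c in ("top","side"):
    im=get_image(c);ims.append(im);cv2.imwrite(f"pics/{c}0.png",im[...,::-1])
    k=get_calibration(c);print(c,{a:np.round(b,3).tolist() for a,b in k.items()})
    for n in("white_sensor","v_jig","blue_sensor","yellow_sensor"):
        for d in regions_of(n,c):print(c,n,round(d["score"],2),np.round(d["extent"],1),d["region"].sum())
try: print(grasp_offset)
except Exception as e: print(e)
E
```

```text
{'t': 0.0, 'joint_pos': [57.97, 12.48, 92.53, 0.0, 75.13, -6.43], 'qvel': [0.13, 0.01, -0.02, 0.01, 0.03, -0.06], 'effort': [-0.0, -39.69, -30.39, -0.0, 0.01, 0.0], 'tcp_pos': [269.59, 562.94, 229.94], 'ee_rot': [-179.86, -0.02, 154.4], 'wrist_force': [-0.04, -0.04, -0.37], 'moment': [-0.04, 0.01, 0.01], 'grip_force': 0.0, 'grip_width': 85.49}
top {'fx': 495.724, 'fy': 495.724, 'cx': 257.449, 'cy': 197.144, 'D': [-0.139, 0.0, 0.0, 0.0, 0.0], 'R': [[-0.012, -1.0, 0.002], [-0.998, 0.012, -0.069], [0.068, -0.002, -0.998]], 't': [3.991, 418.215, 1234.893]}
top white_sensor 0.87 [369.6 261.1  46.1  85.3] 1672
top white_sensor 0.7 [250.9 160.6  45.9  27.8] 456
top white_sensor 0.58 [308.1 160.7  15.1  58.2] 786
top v_jig 0.77 [180.5 156.7  39.6 101.2] 3282
top blue_sensor 0.93 [340.3 160.1  18.8  56.3] 778
top blue_sensor 0.62 [175.9 155.8  45.1 101.3] 3353
top yellow_sensor 0.58 [374.9 157.9  19.4  56.9] 785
side {'fx': 454.988, 'fy': 454.988, 'cx': 250.909, 'cy': 200.853, 'D': [-0.013, 0.0, 0.0, 0.0, 0.0], 'R': [[0.934, -0.356, -0.021], [-0.248, -0.606, -0.756], [0.256, 0.712, -0.654]], 't': [-390.51, 157.307, 924.913]}
side white_sensor 0.87 [221.8 341.1 109.3  85.9] 3686
side white_sensor 0.84 [288.5 206.2   7.7  43.3] 448
side v_jig 0.74 [260.  159.2  99.   60.4] 2496
side blue_sensor 0.78 [333.4 273.9  68.9  41.9] 1335
side yellow_sensor 0.96 [360.5 305.4  77.3  43.9] 1628
18.700000000000003
```

View pics/top0.png

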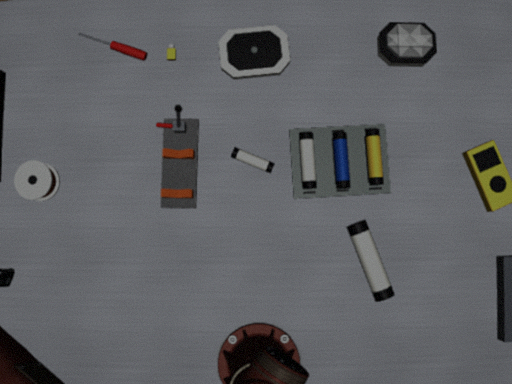

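View pics/side0.png

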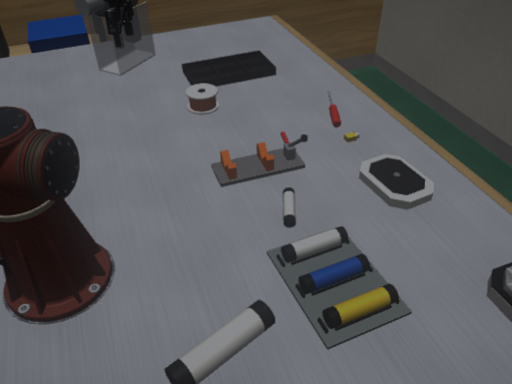

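Candidates for the white sensor in the top picture are the tube in the tray's left groove (308,160), the small white tube (252,160) and the large white tube (370,261). By the description it is the tray one. The jig is at (180,160), with its clamp at the top (world +x) end.

```bash
cat > h.py <<'E'
from station import *
import cv2,numpy as np
def ray(c,px,z):
    k=get_calibration(c);K=np.array([[k["fx"],0,k["cx"]],[0,k["fy"],k["cy"]],[0,0,1]]);R=np.array(k["R"]);t=np.array(k["t"])
    p=cv2.undistortPoints(np.float64(px).reshape(-1,1,2),K,np.array(k["D"])).reshape(-1,2)
    d=np.c_[p,np.ones(len(p))]@R; o=-R.T@t
    return o+d*((z-o[2])/d[:,2])[:,None]
def proj(c,X):
    k=get_calibration(c);K=np.array([[k["fx"],0,k["cx"]],[0,k["fy"],k["cy"]],[0,0,1]])
    return cv2.projectPoints(np.float64(X).reshape(-1,1,3),cv2.Rodrigues(np.array(k["R"]))[0],np.float64(k["t"]),K,np.float64(k["D"]))[0].reshape(-1,2)
def axis(c,mask,z):
    w=ray(c,np.argwhere(mask)[:,::-1],z)[:,:2]; r=cv2.minAreaRect(w.astype(np.float32))
    b=cv2.boxPoints(r); e=b[1]-b[0],b[2]-b[1]; L=max(e,key=np.linalg.norm)
    m=w.mean(0); pc=np.linalg.svd(w-m,full_matrices=False)[2][0]
    f=lambda v:round((np.degrees(np.arctan2(v[1],v[0]))+90)%180-90,1)
    return dict(rect=np.round(r[0],1),size=np.round(r[1],1),ang=f(L),mean=np.round(m,1),pca=f(pc))
E
python3 - <<'E'
from h import *
for c in("top","side"):
    im=get_image(c)
    for n in("white_sensor","blue_sensor","yellow_sensor"):
        for d in regions_of(n,c):print(c,n,round(d["score"],2),axis(c,d["region"],26))
    hsv=cv2.cvtColor(im,cv2.COLOR_RGB2HSV)
    m=cv2.inRange(hsv,(4,140,90),(18,255,255))
    n,l,s,ce=cv2.connectedComponentsWithStats(m)
    for i in range(1,n):
        if s[i,4]>40:
            print(c,"orange",s[i],ce[i].round(1))
            if c=="top" or 1:print(axis(c,l==i,45))
    x=(150,110,400,210) if c=="top" else (200,120,420,345)
    cv2.imwrite(f"pics/crop_{c}.png",cv2.resize(im[x[1]:x[3],x[0]:x[2],::-1],None,fx=3.2 if c=="top" else 2.6,fy=3.2 if c=="top" else 2.6,interpolation=cv2.INTER_CUBIC))
E
```

```text
top white_sensor 0.86 {'rect': array([ 254.7, -280.6]), 'size': array([208. ,  54.8]), 'ang': np.float32(20.3), 'mean': array([ 255.6, -281. ]), 'pca': np.float64(20.4)}
top white_sensor 0.61 {'rect': array([ 509.7, -128.2]), 'size': array([143.6,  36.3]), 'ang': np.float32(2.6), 'mean': array([ 509.4, -128.1]), 'pca': np.float64(2.8)}
top white_sensor 0.61 {'rect': array([511.9,  11.5]), 'size': array([111.7,  31.5]), 'ang': np.float32(68.0), 'mean': array([512.1,  11.6]), 'pca': np.float64(67.0)}
top blue_sensor 0.96 {'rect': array([ 509.1, -212.9]), 'size': array([138.8,  34.1]), 'ang': np.float32(2.7), 'mean': array([ 508.1, -212.9]), 'pca': np.float64(3.1)}
top yellow_sensor 0.72 {'rect': array([ 516.4, -297.6]), 'size': array([148.2,  40.5]), 'ang': np.float32(1.3), 'mean': array([ 516. , -297.6]), 'pca': np.float64(1.2)}
top orange [163 148  30  10 233] [177.5 152.7]
{'rect': array([529.1, 196.5]), 'size': array([73.4, 21.7]), 'ang': np.float32(86.8), 'mean': array([529.3, 196.2]), 'pca': np.float64(87.5)}
top orange [161 189  31   9 243] [176.2 192.8]
{'rect': array([428.8, 2
[... 642 characters left out ...]
0.88 {'rect': array([ 512.4, -212.9]), 'size': array([157.7,  44. ]), 'ang': np.float32(2.0), 'mean': array([ 509.6, -213.1]), 'pca': np.float64(3.5)}
side yellow_sensor 0.78 {'rect': array([ 520. , -298.1]), 'size': array([159.4,  43.9]), 'ang': np.float32(4.1), 'mean': array([ 517.8, -298. ]), 'pca': np.float64(4.6)}
side orange [258 143  16  18 144] [264.1 152. ]
{'rect': array([530.1, 197.1]), 'size': array([78.6, 30.4]), 'ang': np.float32(83.3), 'mean': array([529.3, 194.7]), 'pca': np.float64(86.4)}
side orange [221 151  15  18 148] [227.  160.1]
{'rect': array([429.1, 200.2]), 'size': array([78.3, 27. ]), 'ang': np.float32(88.0), 'mean': array([429.6, 197.7]), 'pca': np.float64(86.7)}
```

View pics/crop_top.png

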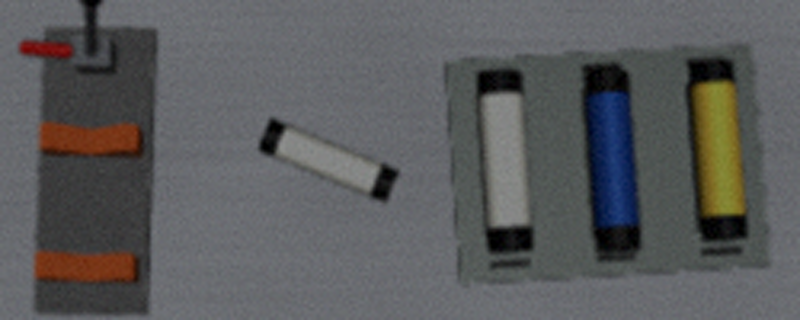

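View pics/crop_side.png

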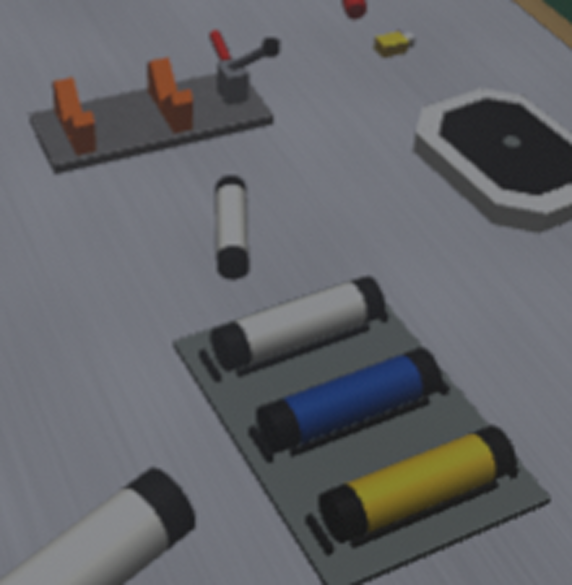

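The crops confirm the choice: the white tube in the tray's left groove measures about 140 x 36 mm at world (510,-128) and 2.8°. The large tube is about 208 x 55 mm and the small one about 112 x 31 mm. Next I approach and grasp.

Run:
```python
from h import *
print("jigbase",ray("top",[[163.1,119.4],[160.9,207.5],[199.1,119.4],[196.6,208.1]],12)[:,:2].round(1).tolist())
S=lambda m:(lambda o:print(m,round(o["t"],2),np.round(o["tcp_pos"],1),np.round(o["ee_rot"],1),np.round(o["wrist_force"],1),round(o["grip_width"],1),round(o["grip_force"],1)))(get_obs())
a=[180,0,2.8]; x,y=510,-128.1
print(solve_ik([x,y,150],a),solve_ik([479,199,150],[180,0,-1.8]))
goto([x,y,150],a);S("above")
grip(62,40);S("open")
move_l([x,y,60],None,120);S("60")
cv2.imwrite("pics/pre.png",cv2.resize(get_image("side")[180:350,220:430,::-1],None,fx=3,fy=3))
```

```text
jigbase [[621.9, 239.3], [395.1, 243.9], [620.1, 146.1], [392.5, 152.9]]
[-2.17495834e+01  5.34309464e+00  1.09786483e+02 -2.54444375e-14
  6.48704224e+01  6.54504166e+01] [ 1.48043853e+01  4.47583246e+00  1.10724220e+02 -2.54444375e-14
  6.47999476e+01  1.06604385e+02]
above 3.51 [ 510.3 -127.4  150.1] [-180.    -0.     2.9] [0.1 0.6 0.2] 85.7 0.0
open 3.88 [ 510.1 -127.9  150. ] [180.   -0.    2.8] [ 0.1 -0.6 -0. ] 61.9 0.0
60 4.78 [ 510.7 -128.4   60.7] [ 1.8e+02 -1.0e-01  2.8e+00] [-0.3 -0.1  0.7] 62.1 0.0
```

View pics/pre.png

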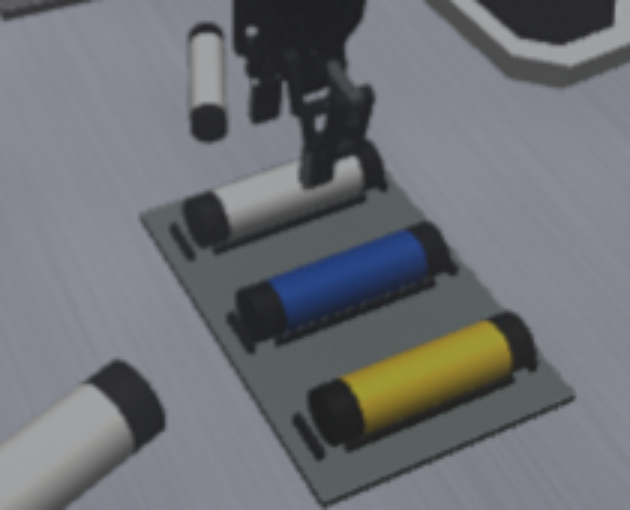

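The fingers straddle the middle of the white tube, open on both sides, with the blue tube clear. Now I grasp and lift.

```bash
cat >> h.py <<'E'
def S(m):
    o=get_obs();print(m,round(o["t"],2),np.round(o["tcp_pos"],1),np.round(o["ee_rot"],1),np.round(o["wrist_force"],1),round(o["grip_width"],1),round(o["grip_force"],1));return o
E
python3 - <<'E'
from h import *
x,y=510,-128.1
move_l([x,y,20],None,80);S("20")
move_l([x,y,10],None,40);S("10")
grip(25,45);S("closed")
move_l([x,y,40],None,50);S("40")
move_l([x,y,130],None,120);S("130")
goto([479.3,198,130],[180,0,-1.8]);S("jig")
im=get_image("top")
for d in regions_of("white_sensor","top"):print(round(d["score"],2),d["extent"],axis("top",d["region"],146))
cv2.imwrite("pics/hover.png",np.hstack([cv2.resize(im[100:230,120:270,::-1],(400,347)),cv2.resize(get_image("side")[60:190,180:330,::-1],(400,347))]))
E
```

```text
20 5.47 [ 509.7 -128.    19.4] [-1.8e+02  1.0e-01  2.8e+00] [0.2 0.4 1.2] 61.8 0.0
10 5.88 [ 509.7 -128.     9.7] [-180.     0.     2.8] [ 0.1  0.1 -0.1] 62.3 0.0
closed 6.23 [ 510.4 -128.7   10.4] [179.9  -0.    2.8] [-0.2 -2.2  1. ] 34.7 45.1
40 6.98 [ 509.9 -128.    40. ] [-180.     0.     2.8] [ 0.5  1.8 -2.7] 34.5 44.9
130 7.88 [ 509.2 -127.8  129.1] [-1.8e+02  1.0e-01  2.8e+00] [-0.1  0.4 -1.5] 34.5 45.0
jig 9.12 [479.5 197.2 129.7] [180.    0.   -1.8] [ 1.2 -1.  -1.6] 34.5 45.0
0.76 [369.8, 261.9, 47.7, 82.8] {'rect': array([ 262.6, -254.3]), 'size': array([187. ,  48.7]), 'ang': np.float32(20.7), 'mean': array([ 264.2, -253.3]), 'pca': np.float64(20.7)}
0.72 [250.2, 160.6, 45.7, 27.3] {'rect': array([494.5,  10.8]), 'size': array([98.7, 28.4]), 'ang': np.float32(67.4), 'mean': array([494.3,  10.8]), 'pca': np.float64(66.3)}
0.41 [169.6, 167.3, 16.0, 54.2] {'rect': array([484.6, 200.9]), 'size': array([ 16.8, 130.1]), 'ang': np.float32(-12.9), 'mean': array([443.9, 210. ]), 'pca': np.float64(-15.4)}
```

View pics/hover.png

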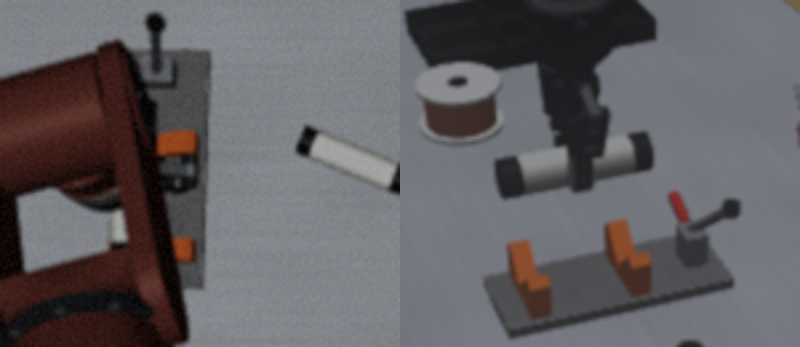

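In the side view the tube is held level near its middle, above the jig and parallel to it (ends at about (218,127) and (273,116)). I'll check the fit along the jig, then lower step by step under force watch.

Run:
```python
from h import *
print(proj("side",[[479.5-70,200,146],[479.5+70,196,146]]).round(1).tolist(), ray("side",[[218,127],[273,116]],146).round(1).tolist())
x,y=479.3,198.2
move_l([x,y,60],None,120);S("60")
move_l([x,y,42],None,50);o=S("42")
f0=np.mean([get_obs()["wrist_force"] for _ in range(1)],0)
z=42
while z>31:
    z-=1; move_l([x,y,z],None,20); wait(.1); o=S(z)
    if o["wrist_force"][2]-f0[2]>5: break
for d in regions_of("white_sensor","side"):pass
get_image("side")
cv2.imwrite("pics/low.png",cv2.resize(get_image("side")[100:200,190:330,::-1],None,fx=4,fy=4))
for d in regions_of("white_sensor","side"):print(round(d["score"],2),d["extent"],axis("side",d["region"],50.5))
```

```text
[[216.2, 126.6], [271.5, 115.6]] [[412.9, 196.8, 146.0], [552.2, 192.9, 146.0]]
60 10.01 [479.9 198.2  60.4] [-1.8e+02 -1.0e-01 -1.8e+00] [ 0.1 -0.3 -1.6] 34.4 45.0
42 10.52 [478.9 198.1  41.6] [ 1.8e+02  1.0e-01 -1.8e+00] [ 0.   1.6 -1.3] 34.5 45.0
41 10.87 [479.5 198.3  41.2] [-180.    -0.    -1.8] [ 0.2 -0.8 -0.7] 34.7 45.0
40 11.22 [479.3 198.2  40. ] [180.    0.   -1.8] [-0.1  0.4 -2.1] 34.7 45.0
39 11.57 [479.2 198.2  38.9] [180.    0.   -1.8] [ 0.1  0.5 -1.1] 34.6 45.0
38 11.92 [479.3 198.2  38. ] [180.    0.   -1.8] [-0.5  0.1 -1.5] 34.5 45.0
37 12.27 [479.3 198.2  37. ] [180.   -0.   -1.8] [ 0.2  0.6 -1.5] 34.4 45.0
36 12.62 [479.3 198.2  36. ] [180.    0.   -1.8] [-0.3 -0.3 -1.4] 34.9 45.0
35 12.97 [479.5 197.9  35.5] [180.   -0.   -1.8] [-1.2 -2.8  3.7] 34.6 45.6
0.89 [286.8, 205.7, 12.3, 39.4] {'rect': array([498.5, -22.6]), 'size': array([126.7,  27.4]), 'ang': np.float32(66.2), 'mean': array([498.2, -23.5]), 'pca': np.float64(66.6)}
0.7 [223.0, 339.9, 111.7, 85.8] {'rect': array([ 259. , -294.1]), 'size': array([208.7,  57.7]), 'ang': np.float32(21.0), 'mean': array([ 255.5, -295.5]), 'pca': np.float64(20.1)}
0.61 [245.7, 152.9, 59.4, 22.1] {'rect': array([482.7, 202.1]), 'size': array([155.5,  61.8]), 'ang': np.float32(0.9), 'mean': array([477.8, 200.5]), 'pca': np.float64(-0.6)}
```

View pics/low.png

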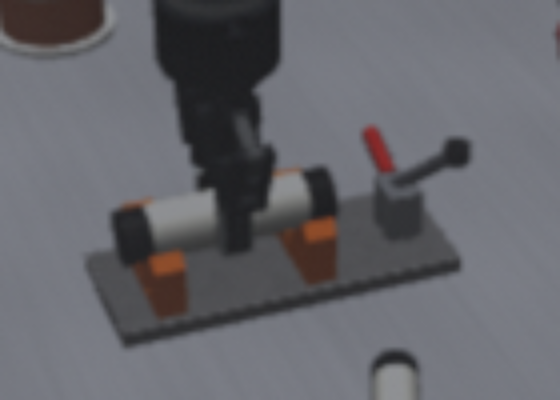

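The tube sits in both Vs and touched at TCP height 35.3, against an expected 34.5. I'll ease down slightly, open gently and retreat.

Run:
```python
from h import *
x,y=479.3,197.6
move_l([x,y,34.8],None,10);wait(.2);S("seat")
grip(37,20);S("o37")
grip(42);S("o42"); grip(64);S("o64")
move_l([x,y,90],None,80);move_l([x,y,200],None,150)
goto([330,-60,300],[180,0,-1.8]) if solve_ik([330,-60,300],[180,0,-1.8]) is not None else goto([400,-50,250],[180,0,-1.8])
S("away")
a=get_image("side")
for d in regions_of("white_sensor","side"):print("side",round(d["score"],2),d["extent"],axis("side",d["region"],50.5))
b=get_image("top")
for n,z in(("white_sensor",50.5),("blue_sensor",26),("yellow_sensor",26)):
    for d in regions_of(n,"top"):print(n,round(d["score"],2),d["extent"],axis("top",d["region"],z))
cv2.imwrite("pics/end.png",np.hstack([cv2.resize(b[100:230,120:270,::-1],(400,347)),cv2.resize(a[100:200,190:305,::-1],(400,347))]))
```

```text
seat 13.62 [479.7 197.6  35.1] [-180.    -0.    -1.8] [-1.2 -2.6  5.4] 34.6 45.7
o37 13.83 [479.5 197.8  34.5] [-180.    -0.    -1.8] [ 0.7 -1.1  0.2] 36.7 0.5
o42 14.06 [479.  197.8  34.5] [-180.     0.    -1.8] [ 0.2 -0.1  0.3] 42.1 0.0
o64 14.4 [479.3 197.6  34.8] [-180.     0.    -1.8] [-1.  -0.8  0.4] 64.1 0.0
away 17.32 [330.2 -59.6 299.5] [-180.     0.    -1.8] [ 0.1 -0.6  0.2] 64.0 0.0
side 0.59 [220.7, 341.3, 111.2, 85.4] {'rect': array([ 259. , -293.8]), 'size': array([208.9,  58.9]), 'ang': np.float32(21.3), 'mean': array([ 255.5, -295.4]), 'pca': np.float64(20.4)}
side 0.58 [245.1, 153.8, 55.1, 21.8] {'rect': array([483.1, 200.1]), 'size': array([ 59.4, 152.8]), 'ang': np.float32(-1.5), 'mean': array([482. , 200.4]), 'pca': np.float64(0.9)}
side 0.56 [288.5, 204.0, 13.8, 46.4] {'rect': array([498. , -25.7]), 'size': array([132.7,  29. ]), 'ang': np.float32(66.2), 'mean': array([496.2, -27.8]), 'pca': np.float64(66.6)}
white_sensor 0.87 [250.9, 160.4, 41.8, 25.4] {'rect': array([507.6,  11.7]), 'size': array([107.6,  27.4]), 'ang': np.float32(67.0), 'mean': array([507.6,  11.5]), 'pca': np.float64(66.9)}
white_sensor 0.72 [177.2, 172.8, 15.9, 58.5] {'rect': array([479.3, 200.5]), 'size': array([ 39.2, 146.6]), 'ang': np.float32(-1.8), 'mean': array([479.7, 199.9]), 'pca': np.float64(-1.4)}
white_sensor 0.7 [372.4, 259.3, 44.7, 83.2] {'rect': array([ 256.3, -276.2]), 'size': array([207.1,  54.2]), 'ang': np.float32(20.7), 'mean': array([ 253.4, -277.7]), 'pca': np.float64(19.6)}
yellow_sensor 0.68 [374.7, 157.4, 18.6, 57.6] {'rect': array([ 518.6, -297.5]), 'size': array([143.6,  37.7]), 'ang': np.float32(2.7), 'mean': array([ 517.3, -297.9]), 'pca': np.float64(2.3)}
```

View pics/end.png

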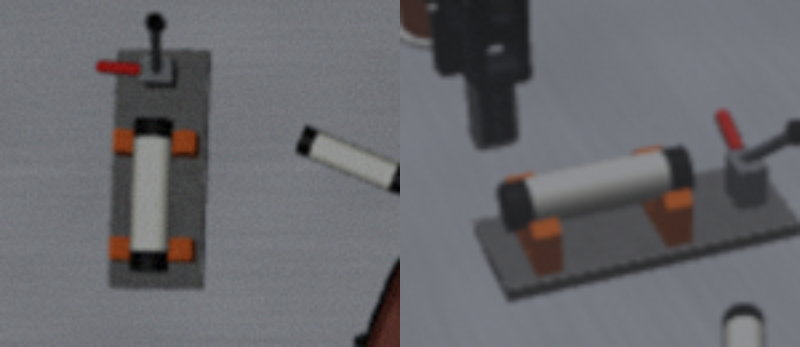

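Both views show the white tube bedded in both Vs and centred, at about (177,173) in the top picture, with the gripper away. The network found the yellow sensor unmoved. It missed the blue one this time, but no contact forces showed near the tray.

```bash
python3 -c "
from station import *
print(sign_off())"
```

```text
the job is handed in; nothing more can be done
None
```

The white sensor is bedded and released in both Vs of the jig, within about 1 mm of centre along it by the camera, and the job is handed in; the yellow sensor measured unmoved, while the blue one was not detected in the final check, though nothing touched it that I could see.

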